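Draw a spun sample tube from the centrifuge's slanting rotor and hold it upright

ROBOT

A 6-joint arm with a two-finger parallel gripper is mounted at the origin on the work surface; the furniture and walls round the work are solid. World frame = base frame: x ahead of the robot, y to its left, z up, the work surface at z = 0. Lengths are in m, angles in rad, forces in N, time in s.
With the tool pointing down it reaches from about 0.3 to 0.75 m from the base axis. Payload 8.5 kg.
Tool frame: the origin (TCP) lies between the finger pads; the fingertips stand 19 mm ahead of it and the grasp point (between the pads) is the TCP; y points along the fingers, x is the direction in which the jaws open and shut, and the axes are right-handed (so a half turn about y gives the same grasp; the last joint's range is limited). The gripper opens to 85 mm and grips with 20 to 120 N. Pads are 22 mm wide; open, the fingers measure 114 mm over their backs; the gripper's body (76 mm by 85 mm) begins 54 mm behind the grasp point. The pads swing forward as they close: fully open they stand 13 mm farther back than shut.
Start: joints at [-1.481, 0.381, 1.297, -0, 1.464, -0.215], TCP at [0.165, -0.525, 0.25] pointing down, gripper open.
Joint ranges: [-3.11, 3.11], [-0.89, 2.33], [0.22, 2.48], [-1.42, 4.56], [0.17, 2.85], [-2.88, 2.88]. Speed limits (rad/s): [2.39, 2.39, 3.14, 3.14, 3.14, 3.14].

INTERFACE

Orientations are given as [roll, pitch, yaw] about the fixed x, y, z axes, in that order (R = Rz(yaw) Ry(pitch) Rx(roll)).
In Python, from bench import ctrl, snapshot, camera_info, workorder, finder gives the robot as it stands. The module is installed in compiled form; this text tells all that it offers.
- The arm moves only by the shell command python3 -m creep 'ROWS' [FORCE]. ROWS is text: rows parted by semicolons, each of 7 numbers parted by spaces: the finger opening in cm, from 0 to 8.54, then the shift along the tool's x, y, z in cm, then the turn, a rotation vector about the tool's x, y, z in rad. A call has 1 to 20 rows; each row is the pose to reach, as a shift and turn from the pose commanded when the call began, along the tool's axes at that moment; what a row does not reach only later rows make up. A row lasts 1/8 s, in which the tool goes at most 62.5 mm and 10.7 degrees, less where a joint would pass 70% of its speed; a pose out of reach is approached as far as the arm can. A call with a gripper value outside its range is refused whole. The fingers move at their own pace and stop on an object; FORCE is the grip in N (left out, the last holds). Time passes only in rows, so rows that repeat a pose let the fingers close. It gives the time, the measured TCP pose, the force and the opening at its end, in the units of the state.
- ctrl.read_state(): the state, without advancing time (a new reading comes with each control period).
- snapshot(name): name is "scene" or "top"; returns (picture, depth): 400x640x3 uint8, red, green, blue; 400x640 float32, m along the optical axis (not along the pixel's ray), 0 where there is no reading.
- camera_info(name): a dict with "fx", "fy", "cx", "cy" (pixels), "R" (3x3) and "t" (3): a world point X has camera coordinates R X + t. Camera axes: x right, y down, z forward; pixel columns grow to the right and rows downward; lengths in m; the calibration is good to about 2 mm. A picture is of the moment at which its call begins. camera_info takes no time and is no camera call.
- workorder.finish_job(): hands the job in, once; it reports no verdict.
Trained networks look in the newest picture that a camera, given by its name, has taken for a name from the list of things; names that differ only in an ending like _2 or _b are one class to them, and where a whole thing is asked for, a point or a joint stands for the part that bears it (a point fixed in the world has none). Each returns a list of dicts, best first, with "confidence" (0 to 1); they miss things now and then, are a little off and sometimes report something else, mostly with a low value. They report only what shows in the picture. A call takes as long as a camera call. They do not tell look-alikes from the thing itself.
- finder.trace(camera, query): "pixels" (400x640 bool, what is visible of it) and "bbox" ([left, top, right, bottom] in pixels, round what is visible of it).
The state is a dict: "time_s": time; "joint_pos": joint angles; "joint_velocities": joint speeds; "joint_efforts": joint torques, N m; "eef_pos": TCP position; "ee_rot": TCP orientation; "wrist_force": force on the tool from outside, world axes, zero at the start; "moment": the same for the moment, N m; "finger_gap": finger opening in m.
Only numpy, scipy, OpenCV 4.12 (cv2) and the standard library are available. Lean on these libraries where they do the work, as an engineer would, in place of code of your own. Each camera call takes 0.05 s, during which the arm holds its last target. There are 200 camera calls.

TASK

The spin is over and the centrifuge stands open: draw the blue-capped sample tube out along its slanting bore, turn it upright, cap on top, and finish while still holding it in the gripper, upright, still and touching nothing else, with its tip at least 8 cm above the centrifuge's rim, so that the deposit in the tip can be checked. Never lay the tube over flatter than it lies in the rotor, and leave the white-capped balance tube seated in its bore.

Things in the scene. Friction and masses are not known exactly. Their poses are not given: they have to be found in the camera images.
- sample_mid (a point): Middle of the sample tube, on its axis: frosted round tube 16 mm in diameter, 105 mm long, conical tip, ribbed blue screw cap (fixed), 20 mm in diameter, 15 mm high; 30 g. z runs along the tube from tip to cap (cap's top 52.5 mm along +z). Seated, it leans 45 degrees from vertical with cap and 45 mm of barrel out of its bore, cap towards the rotor's centre, on the rotor's side that faces the robot
- sample_tip (a point): End of the sample tube's conical tip, 52.5 mm from its middle along -z; same axes as sample_mid. Seated, the tip points down and back towards the robot, within about 35 degrees to either side
- sample_cap (a point): Centre of the blue cap, on the axis 45 mm above the tube's middle; same axes. Grasp here or up to 12 mm lower on the barrel: gripper vertical or leaning up to 15 degrees towards the lid, fingers closing level and square to the tube. Nothing stands beside it higher than the bores' rims (120 mm above the bench); the opposite cap is over 20 mm away
- sample_bore (a point): Centre of the mouth of the sample's bore, 108 mm above the bench, 64 mm from the rotor's vertical axis. Bores are aluminium sleeves 18 mm wide inside (1 mm play all round the tube), 45 mm deep below this point, sloping at 45 degrees downward and outward from the rotor's centre. This point turns with the rotor; its axes are the rotor's (z up), not the bore's
- balance_mid (a point): Middle of the balance tube: the same as the sample tube but with a white cap, seated in the bore opposite the sample's and leaning 45 degrees towards it; z runs from tip to cap
- balance_bore (a point): Centre of the mouth of the balance tube's bore; the seated tube's middle lies about 7.5 mm from it
- centrifuge_rim (a point): Centre of the open top at rim height, 105 mm above the bench, on the rotor's vertical axis; z up. Housing: fixed light-grey drum 240 mm in diameter, low console in front (to 175 mm from the axis, 90 mm high). x points to the rear, where the open dome lid stands, its inside 130 mm or more behind the axis, as wide as the drum, up to 350 mm above the bench
- rotor (a joint): Turn of the six-bore rotor about its vertical axis since the start (rad); light friction (0.06 Nm) holds it and it need not be turned
Mind the look-alikes: they are no part of the job. What is shaped like the part that bears balance_mid but yellow is not meant.

How it is judged:
By the outcome, as a careful person would: the job done as asked, in the order asked, and still so for the second after the job is handed in, while the arm keeps its last pose, push and grip.
It also fails if it takes over 40 s, if anything falls off the work surface, if the arm or the gripper's body presses on something with over 40 N, if the wrist force passes 120 N, or if a joint passes its speed limit or range.

## Working session

There is one attempt and no reset: what is moved stays moved. The work goes in short steps, Python scripts to look and compute and a shell command to move; the robot and the scene stay as the last step left them, time stands still between calls to the robot, and variables do not carry over. Pictures are saved under pics/ and viewed, about 8 in all and at most 12, crops included, and the job is handed in when it is done.

```bash
mkdir -p pics
cat > h.py <<'E'
import numpy as np, cv2
from bench import ctrl, snapshot, camera_info, workorder, finder
from scipy.spatial.transform import Rotation as Ro
def pts(cam,mask,depth):
    c=camera_info(cam); v,u=np.nonzero(mask&(depth>0)); d=depth[v,u]
    P=np.c_[(u-c['cx'])/c['fx']*d,(v-c['cy'])/c['fy']*d,d]
    return (P-np.array(c['t']))@np.array(c['R'])
def save(n,p): cv2.imwrite('pics/'+n,p[...,::-1])
E
python3 - <<'E'
from h import *
s=ctrl.read_state(); print(s['time_s'],s['eef_pos'],s['ee_rot'],s['finger_gap'])
ims=[]
for cam in ['scene','top']:
    p,d=snapshot(cam); save(cam+'0.png',p); np.savez(cam+'0',p=p,d=d)
    c=camera_info(cam); print(cam,c['fx'],-np.array(c['R']).T@c['t'])
    for q in ['sample_mid','balance_mid','rotor']:
        for r in finder.trace(cam,q)[:3]:
            P=pts(cam,r['pixels'],d); print(cam,q,round(r['confidence'],2),r['bbox'],len(P),np.median(P,0).round(3) if len(P) else '')
E
```

```text
0.0 [ 0.16502371 -0.52437989  0.24969301] [-1.57047372e+00  1.45263081e-03 -1.26596969e+00] 0.08523970951261897
scene 425.9699987103771 [0.13846844 0.56722784 0.75586086]
scene sample_mid 0.63 [336.6, 172.2, 359.5, 199.0] 256 [0.423 0.05  0.135]
scene balance_mid 0.73 [221.6, 251.6, 266.5, 259.5] 374 [0.56  0.254 0.016]
scene balance_mid 0.5 [308.5, 161.0, 332.8, 176.3] 187 [0.493 0.039 0.141]
scene rotor 0.65 [285.8, 158.0, 378.4, 221.9] 2696 [0.461 0.049 0.084]
top 421.55259708340816 [0.39755153 0.12601374 0.95702397]
top sample_mid 0.59 [338.1, 209.0, 354.4, 239.7] 228 [0.427 0.045 0.141]
top balance_mid 0.84 [235.2, 146.9, 260.7, 191.0] 339 [0.554 0.248 0.015]
top balance_mid 0.47 [344.7, 170.6, 356.4, 196.8] 236 [0.499 0.034 0.14 ]
top rotor 0.61 [298.3, 157.5, 395.4, 258.0] 2994 [0.463 0.044 0.084]
```

View pics/scene0.png

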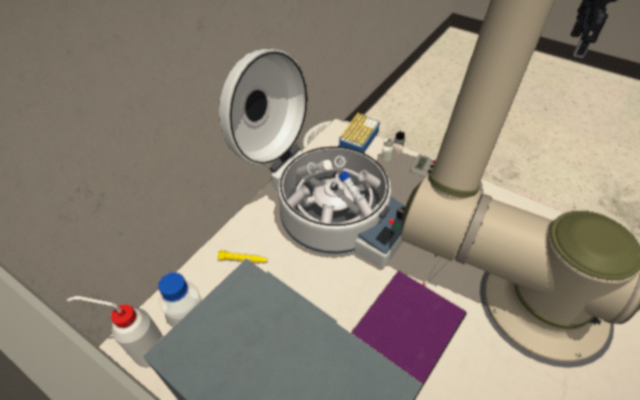

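View pics/top0.png

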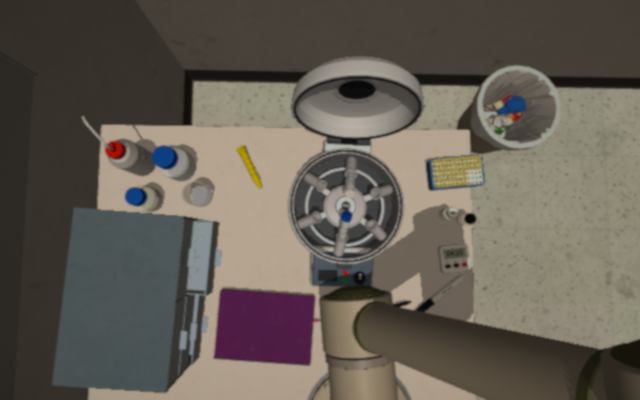

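```bash
cat > est.py <<'E'
from h import *
from scipy.optimize import least_squares
for cam in ['top','scene']:
    z=np.load(cam+'0.npz'); p,d=z['p'],z['d']
    P=pts(cam,np.ones(d.shape,bool),d)
    hsv=cv2.cvtColor(p,cv2.COLOR_RGB2HSV)
    r0=np.array([.461,.042])
    m=(abs(P[:,2]-.105)<.004); Q=P[m]; rr=np.hypot(*(Q[:,:2]-r0).T); Q=Q[(rr>.1)&(rr<.135)]
    f=least_squares(lambda x:np.hypot(Q[:,0]-x[0],Q[:,1]-x[1])-x[2],[*r0,.115],loss='soft_l1',f_scale=.002)
    print(cam,'rim',len(Q),f.x.round(4))
    blue=(hsv[...,0]>100)&(hsv[...,0]<130)&(hsv[...,1]>140)&(hsv[...,2]>60)
    B=pts(cam,blue,d); B=B[np.hypot(*(B[:,:2]-r0).T)<.1]; B=B[B[:,2]>.11]
    print('blue',len(B),B.mean(0).round(4),B.min(0).round(3),B.max(0).round(3))
    T=P[(np.hypot(*(P[:,:2]-r0).T)<.1)&(P[:,2]>.125)]
    for nm,S in [('samp',T[T[:,0]<f.x[0]]),('bal',T[T[:,0]>f.x[0]])]:
        c=S.mean(0);u,s,v=np.linalg.svd(S-c,full_matrices=False); print(nm,len(S),c.round(4),v[0].round(3),S[:,2].max().round(3))
E
python3 est.py; python3 -c "
import cv2;a=cv2.imread('pics/top0.png')[140:270,280:410];b=cv2.imread('pics/scene0.png')[135:265,270:400];cv2.imwrite('pics/crop.png',cv2.resize(cv2.hconcat([a,b]),None,fx=3,fy=3,interpolation=2))"
```

```text
top rim 1825 [0.4623 0.0391 0.1127]
blue 72 [0.4387 0.0438 0.1498] [0.431 0.036 0.141] [0.449 0.051 0.156]
samp 192 [0.4307 0.0436 0.1425] [-0.812  0.118 -0.571] 0.156
bal 178 [0.4934 0.0347 0.1427] [-0.83   0.125  0.544] 0.155
scene rim 1590 [0.4608 0.0419 0.1125]
blue 52 [0.4341 0.0474 0.1489] [0.427 0.038 0.14 ] [0.441 0.054 0.155]
samp 188 [0.4273 0.0475 0.1404] [-0.759  0.063 -0.648] 0.155
bal 142 [0.4896 0.039  0.1425] [ 0.835  0.042 -0.548] 0.155
```

View pics/crop.png

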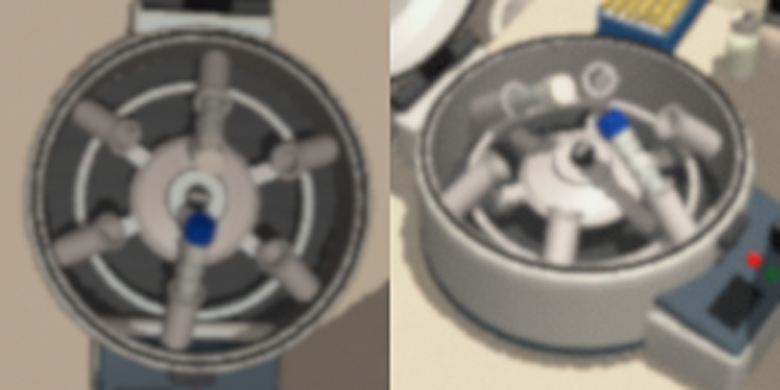

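```bash
cat > rel.py <<'E'
from h import *
def tgt(pos,lean,psi=8.0):
    o=np.array([-np.cos(np.radians(psi)),np.sin(np.radians(psi)),0]); l=np.radians(lean)
    x=np.array([-o[1],o[0],0]);x=x if x[1]<0 else -x
    y=o*np.sin(l)-np.array([0,0,np.cos(l)])
    return np.array(pos),np.c_[x,y,np.cross(x,y)]
def rel(P,R,base=None):
    s=ctrl.read_state(); p,R0=(s['eef_pos'],Ro.from_euler('xyz',s['ee_rot']).as_matrix()) if base is None else base
    print('shift cm',(R0.T@(P-p)*100).round(2),'rot',Ro.from_matrix(R0.T@R).as_rotvec().round(3))
E
python3 -c "
from rel import *
rel(*tgt([.436,.0443,.25],10))"
```

```text
shift cm [-4.614e+01  4.000e-02  4.292e+01] rot [-0.172  0.443  0.039]
```

```bash
python3 -m creep '8.5 -11 -3 10 -0.04 0.11 0.01; 8.5 -23 -3 21 -0.08 0.22 0.02; 8.5 -35 -2 32 -0.13 0.33 0.03; 5 -46.1 0 42.9 -0.172 0.443 0.039; 5 -46.1 0 42.9 -0.172 0.443 0.039; 5 -46.1 0 42.9 -0.172 0.443 0.039; 5 -46.1 0 42.9 -0.172 0.443 0.039; 5 -46.1 0 42.9 -0.172 0.443 0.039; 5 -46.1 0 42.9 -0.172 0.443 0.039; 5 -46.1 0 42.9 -0.172 0.443 0.039; 5 -46.1 0 42.9 -0.172 0.443 0.039; 5 -46.1 0 42.9 -0.172 0.443 0.039; 5 -46.1 0 42.9 -0.172 0.443 0.039; 5 -46.1 0 42.9 -0.172 0.443 0.039; 5 -46.1 0 42.9 -0.172 0.443 0.039; 5 -46.1 0 42.9 -0.172 0.443 0.039'
python3 - <<'E'
from rel import *
rel(*tgt([.436,.0443,.25],10)); rel(*tgt([.436,.0443,.147],10))
s=ctrl.read_state(); print(s['joint_pos'],s['finger_gap'])
ims=[]
for c in ['scene','top']:
    p,d=snapshot(c); np.savez(c+'1',p=p,d=d); ims.append(p[90:290,220:420])
save('near.png',cv2.resize(cv2.hconcat(ims),None,fx=2,fy=2,interpolation=2))
E
```

```text
time_s: 2.4
eef_pos: [0.4359, 0.0435, 0.2504]
ee_rot: [-1.746, 0.0, -1.711]
wrist_force: [0.3, -0.1, -0.4]
finger_gap: 0.0499
shift cm [-0.08  0.04  0.01] rot [ 0. -0. -0.]
shift cm [-0.07 10.18  1.8 ] rot [ 0. -0. -0.]
[-0.16920524  0.25809436  1.49275273 -0.00493215  1.5655112   1.54204897] 0.049866245504681356
```

View pics/near.png

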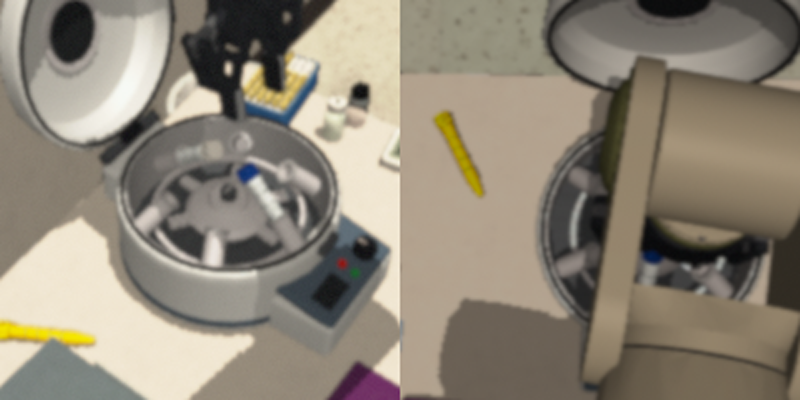

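Run:
```python
from h import *
for c in ['top','scene']:
    z=np.load(c+'1.npz'); z0=np.load(c+'0.npz')
    ch=abs(z['d']-z0['d'])>.03
    P=pts(c,ch&(z0['d']>0),z['d']); P=P[(P[:,0]>.3)&(P[:,2]>.15)&(abs(P[:,1])<.3)]
    for lo in [.15,.3,.35,.4,.45,.5,.55]:
        Q=P[(P[:,2]>=lo)&(P[:,2]<lo+.05)]
        if len(Q)>5: print(c,lo,len(Q),np.percentile(Q[:,0],[1,99]).round(3),np.percentile(Q[:,1],[1,99]).round(3))
    P=pts(c,~ch,z['d']); L=P[(P[:,0]>.5)&(P[:,0]<.8)&(abs(P[:,1]-.04)<.13)&(P[:,2]>.12)]
    for lo in [.15,.2,.25,.3,.35]:
        Q=L[(L[:,2]>=lo)&(L[:,2]<lo+.05)]
        if len(Q)>5: print('lid',lo,len(Q),np.percentile(Q[:,0],[1,50]).round(3))
```

```text
top 0.3 358 [0.425 0.472] [-0.024  0.107]
top 0.35 252 [0.42  0.447] [0.018 0.074]
top 0.4 357 [0.426 0.448] [0.017 0.072]
top 0.45 980 [0.373 0.522] [-0.012  0.115]
top 0.5 15178 [0.339 0.517] [-0.02   0.113]
top 0.55 7927 [0.301 0.379] [0.02  0.115]
lid 0.15 2227 [0.606 0.653]
lid 0.2 1495 [0.613 0.664]
lid 0.25 553 [0.622 0.64 ]
lid 0.3 2170 [0.634 0.653]
scene 0.3 1489 [0.425 0.468] [-0.02   0.108]
scene 0.35 1134 [0.419 0.489] [0.026 0.078]
scene 0.4 875 [0.424 0.504] [0.033 0.102]
scene 0.45 3389 [0.314 0.524] [0.079 0.118]
scene 0.5 2952 [0.301 0.475] [0.1   0.119]
scene 0.55 8 [0.3   0.305] [0.119 0.121]
lid 0.15 1915 [0.603 0.653]
lid 0.2 2041 [0.614 0.662]
lid 0.25 1711 [0.622 0.669]
lid 0.3 838 [0.632 0.645]
```

```bash
python3 -m creep '5 -0.07 4 0.7 0 0 0; 5 -0.07 7 1.25 0 0 0; 5 -0.07 9 1.6 0 0 0; 5 -0.07 10.2 1.8 0 0 0; 5 -0.07 10.2 1.8 0 0 0; 5 -0.07 10.2 1.8 0 0 0' 40
python3 - <<'E'
from rel import *
ims=[]
for c in ['scene','top']:
    p,d=snapshot(c); np.savez(c+'2',p=p,d=d); ims.append(p[140:270,270:400])
save('at.png',cv2.resize(cv2.hconcat(ims),None,fx=3,fy=3,interpolation=2))
E
```

```text
time_s: 3.25
eef_pos: [0.4364, 0.0445, 0.1474]
ee_rot: [-1.744, 0.0, -1.71]
wrist_force: [1.0, -0.0, 0.1]
finger_gap: 0.0501
```

View pics/at.png

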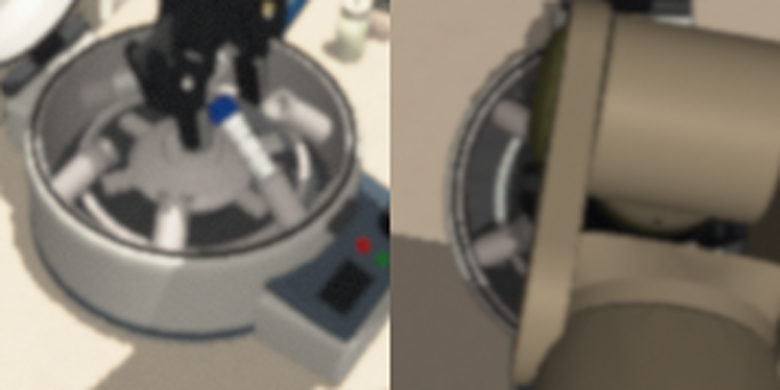

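Run:
```python
from rel import *
s=ctrl.read_state();c=camera_info('scene');z=np.load('scene2.npz')
def pr(X): q=np.array(c['R'])@X+c['t']; return (q[:2]/q[2]*c['fx']+[c['cx'],c['cy']]).round(1)
R=Ro.from_euler('xyz',s['ee_rot']).as_matrix();p=s['eef_pos']
print('tcp',pr(p),'tips',pr(p+R@[.025,.012,0]),pr(p-R@[.025,-.012,0]))
hsv=cv2.cvtColor(z['p'],cv2.COLOR_RGB2HSV); b=(hsv[...,0]>100)&(hsv[...,0]<130)&(hsv[...,1]>140)&(hsv[...,2]>40)
v,u=np.nonzero(b[165:195,325:360]); print('blue',u.mean()+325,v.mean()+165,len(u))
```

```text
tcp [343.6 174.9] tips [352. 173.] [336.2 186.3]
blue 343.3695652173913 176.02173913043478 46
```

```bash
python3 -m creep '3 0 0 0 0 0 0; 1.5 0 0 0 0 0 0; 1 0 0 0 0 0 0; 1 0 0 0 0 0 0; 1 0 0 0 0 0 0; 1 0 0 0 0 0 0' 40
python3 - <<'E'
from rel import *
s=ctrl.read_state();p=s['eef_pos'];R=Ro.from_euler('xyz',s['ee_rot']).as_matrix()
print(s['wrist_force'],s['moment'],s['finger_gap'])
a=np.array([.700,-.098,.707]); print('axis in tool',(R.T@a).round(3))
E
```

```text
time_s: 4.1
eef_pos: [0.4362, 0.0445, 0.1469]
ee_rot: [-1.745, 0.0, -1.71]
wrist_force: [1.0, -1.1, 3.5]
finger_gap: 0.0176
[ 0.98660427 -1.14380117  3.50024748] [-0.1259869  -0.15690646  0.04199538] 0.017552061743750114
axis in tool [-0.    -0.819  0.574]
```

```bash
python3 -m creep '1 0 -0.41 0.29 0 0 0; 1 0 -0.82 0.57 0 0 0; 1 0 -1.23 0.86 0 0 0; 1 0 -1.64 1.15 0 0 0; 1 0 -1.64 1.15 0 0 0' 60
python3 - <<'E'
from rel import *
s=ctrl.read_state(); print(s['wrist_force'],s['moment'],s['finger_gap'])
p,d=snapshot('scene'); np.savez('scene3',p=p,d=d)
save('pull.png',cv2.resize(p[120:270,270:420],None,fx=4,fy=4,interpolation=2))
E
```

```text
time_s: 4.72
eef_pos: [0.4504, 0.0426, 0.1611]
ee_rot: [-1.745, 0.0, -1.71]
wrist_force: [0.3, -0.3, -1.1]
finger_gap: 0.0162
[ 0.26094425 -0.33205585 -1.08405944] [-0.00175295 -0.10444346 -0.00773392] 0.016238050291921883
```

View pics/pull.png

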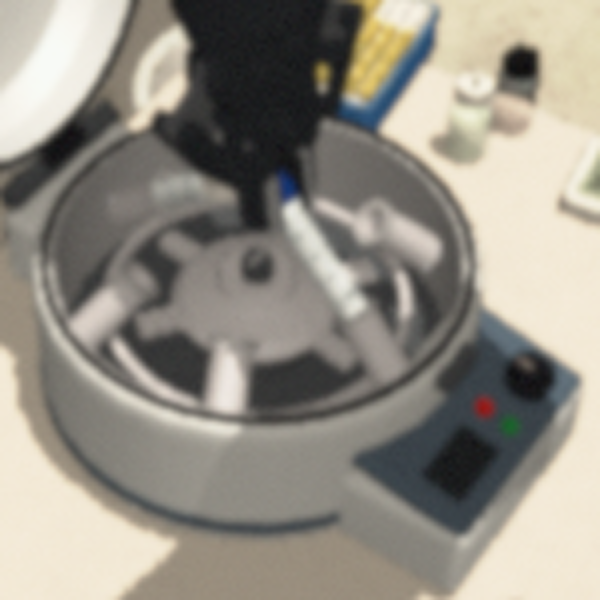

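```bash
python3 -m creep '1 0 -0.5 0.35 0 0 0; 1 0 -1 0.7 0 0 0; 1 0 -1.5 1.05 0 0 0; 1 0 -2 1.4 0 0 0; 1 0 -2.5 1.75 0 0 0; 1 0 -3.1 2.15 0 0 0; 1 0 -3.7 2.6 0 0 0; 1 0 -3.7 2.6 0 0 0' 60
python3 - <<'E'
from rel import *
s=ctrl.read_state(); print(s['wrist_force'],s['moment'],s['finger_gap'])
p,d=snapshot('scene'); np.savez('scene4',p=p,d=d)
save('pull2.png',cv2.resize(p[120:270,270:420],None,fx=4,fy=4,interpolation=2))
for r in finder.trace('scene','sample_mid')[:2]:
    P=pts('scene',r['pixels'],d); c=np.median(P,0); P=P[np.linalg.norm(P-c,axis=1)<.06]; v=np.linalg.svd(P-P.mean(0),full_matrices=False)[2][0]; print(r['confidence'],r['bbox'],P.mean(0).round(3),v.round(3))
E
```

```text
time_s: 5.78
eef_pos: [0.4823, 0.038, 0.1931]
ee_rot: [-1.745, 0.0, -1.71]
wrist_force: [1.0, 0.1, -0.2]
finger_gap: 0.0163
[ 0.97877595  0.10223154 -0.23813382] [-0.02277369 -0.12506117  0.03561252] 0.016263068592042587
0.63 [325.8, 145.6, 353.5, 189.0] [0.447 0.045 0.162] [-0.712  0.115 -0.693]
```

View pics/pull2.png

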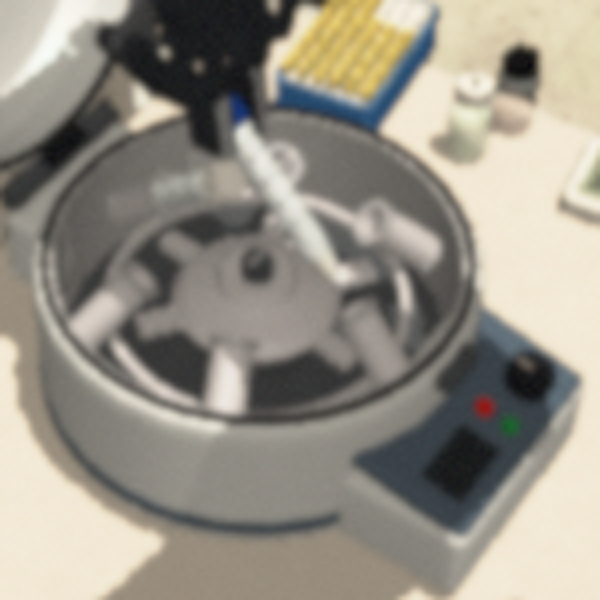

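```bash
python3 -m creep '1 0 -2 -0.4 0 0 0; 1 0 -4.5 -0.8 0 0 0; 1 0 -7 -1.3 0 0 0; 1 0 -9 -2.5 0.1 0 0; 1 0 -11 -3.5 0.2 0 0; 1 0 -12.5 -4.5 0.3 0 0; 1 0 -13.9 -5.7 0.4 0 0; 1 0 -13.9 -5.7 0.5 0 0; 1 0 -13.9 -5.7 0.6 0 0; 1 0 -13.9 -5.7 0.7 0 0; 1 0 -13.9 -5.7 0.75 0 0; 1 0 -13.9 -5.7 0.785 0 0; 1 0 -13.9 -5.7 0.785 0 0; 1 0 -13.9 -5.7 0.785 0 0; 1 0 -13.9 -5.7 0.785 0 0' 60
cat > chk.py <<'E'
from rel import *
import sys
s=ctrl.read_state(); print(s['time_s'],s['eef_pos'],s['wrist_force'],s['finger_gap'],s['joint_pos'].round(2) if hasattr(s['joint_pos'],'round') else s['joint_pos'])
for cam in ['scene','top']:
    p,d=snapshot(cam); np.savez(cam+sys.argv[1],p=p,d=d); save(cam+sys.argv[1]+'.png',p)
    for q in ['sample_mid','balance_mid']:
      for r in finder.trace(cam,q)[:3]:
        P=pts(cam,r['pixels'],d)
        if len(P)<20: continue
        c=np.median(P,0); P=P[np.linalg.norm(P-c,axis=1)<.06]; v=np.linalg.svd(P-P.mean(0),full_matrices=False)[2][0]
        print(cam,q,round(r['confidence'],2),np.round(r['bbox']),P.mean(0).round(3),v.round(3),P.min(0).round(3),P.max(0).round(3))
E
python3 chk.py 5; python3 -c "
import cv2;a=cv2.imread('pics/scene5.png')[40:240,230:430];cv2.imwrite('pics/c5.png',cv2.resize(a,None,fx=3,fy=3,interpolation=2))"
```

```text
time_s: 7.75
eef_pos: [0.4503, 0.0425, 0.3396]
ee_rot: [-0.961, 0.0, -1.71]
wrist_force: [0.0, 0.2, -0.4]
finger_gap: 0.0166
7.75 [0.45028748 0.04252858 0.33961646] [ 0.03813281  0.22793999 -0.44210261] 0.01656509440621658 [-0.18 -0.08  1.73  0.03  0.88  1.52]
scene sample_mid 0.85 [337. 100. 344. 134.] [0.448 0.046 0.288] [0.033 0.003 0.999] [0.442 0.038 0.244] [0.458 0.051 0.326]
scene balance_mid 0.72 [219. 250. 268. 260.] [0.558 0.253 0.015] [-0.886 -0.463 -0.015] [ 0.508  0.221 -0.001] [0.613 0.279 0.024]
scene balance_mid 0.57 [311. 160. 333. 172.] [0.495 0.039 0.138] [ 0.779 -0.012 -0.627] [0.475 0.027 0.109] [0.528 0.048 0.155]
top balance_mid 0.63 [238. 146. 260. 188.] [0.562 0.25  0.016] [-0.893 -0.448 -0.035] [0.513 0.224 0.008] [0.603 0.274 0.022]
top balance_mid 0.44 [345. 171. 358. 196.] [0.508 0.034 0.132] [-0.686  0.17   0.708] [0.483 0.021 0.076] [0.532 0.045 0.155]
```

View pics/c5.png

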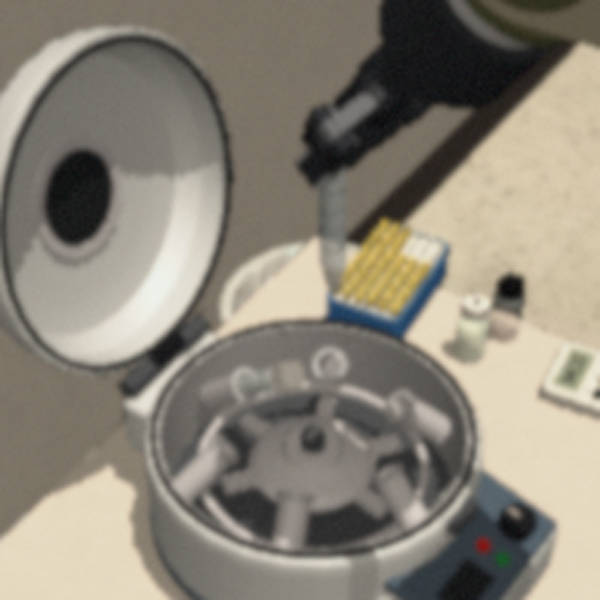

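Run:
```python
from rel import *
c=camera_info('scene'); pr=lambda X:(lambda q:(q[:2]/q[2]*c['fx']+[c['cx'],c['cy']]))(np.array(c['R'])@np.array(X)+c['t'])
for i in range(3):
    p,d=snapshot('scene'); r=finder.trace('scene','sample_mid')[0]; P=pts('scene',r['pixels'],d)
    P=P[np.linalg.norm(P-np.median(P,0),axis=1)<.06]; Q=P[(P[:,2]>.255)&(P[:,2]<.318)]
    k=np.polyfit(Q[:,2],Q[:,:2],1)[0]
    v,u=np.nonzero(r['pixels']); rows=np.unique(v); mid=np.array([u[v==a].mean() for a in rows]); m=np.polyfit(rows[2:-4],mid[2:-4],1)[0]
    a=pr([.449,.043,.32]);b=pr([.449,.043,.25]);bx=pr([.449-.0035,.043,.25])
    print('depth slope dx/dz,dy/dz',k.round(3),'img du/dv',m.round(3),'vertical',((a-b)[0]/(a-b)[1]).round(3),'with .05 x lean',((a-bx)[0]/(a-bx)[1]).round(3))
s=ctrl.read_state(); print(s['joint_velocities'],s['eef_pos'])
```

```text
depth slope dx/dz,dy/dz [0.048 0.003] img du/dv 0.011 vertical -0.04 with .05 x lean 0.01
depth slope dx/dz,dy/dz [ 0.043 -0.001] img du/dv -0.022 vertical -0.04 with .05 x lean 0.01
depth slope dx/dz,dy/dz [ 0.05  -0.002] img du/dv -0.022 vertical -0.04 with .05 x lean 0.01
[ 1.95643957e-04  1.47326518e-04  1.18744878e-05 -2.00796779e-04
  3.25011531e-04 -9.85768139e-04] [0.45013492 0.04254872 0.3396133 ]
```

Both measures say about 0.03 rad of lean remains towards +x; trim it.

```bash
python3 -m creep '1 0 0 0 0.015 0 0; 1 0 0 0 0.035 0 0; 1 0 0 0 0.035 0 0; 1 0 0 0 0.035 0 0; 1 0 0 0 0.035 0 0; 1 0 0 0 0.035 0 0' 60
python3 chk.py 6 | grep -v top
python3 - <<'E'
from h import *
for i in range(2):
    p,d=snapshot('scene'); r=finder.trace('scene','sample_mid')[0]; P=pts('scene',r['pixels'],d)
    P=P[np.linalg.norm(P-np.median(P,0),axis=1)<.06]; Q=P[(P[:,2]>.255)&(P[:,2]<.318)]; print(np.polyfit(Q[:,2],Q[:,:2],1)[0].round(3),P[:,2].min())
print(workorder.finish_job())
E
```

```text
time_s: 9.1
eef_pos: [0.4502, 0.0425, 0.3396]
ee_rot: [-0.926, 0.0, -1.71]
wrist_force: [1.0, 0.4, -0.3]
finger_gap: 0.0165
9.1 [0.45020379 0.04254916 0.33964295] [ 0.96146623  0.37057002 -0.28137795] 0.016492180578404785 [-0.18 -0.09  1.75  0.04  0.83  1.51]
scene sample_mid 0.52 [332.  99. 346. 134.] [0.45  0.046 0.289] [ 0.017 -0.018 -1.   ] [0.442 0.036 0.24 ] [0.46  0.058 0.336]
scene balance_mid 0.64 [222. 252. 267. 259.] [0.555 0.251 0.016] [-0.879 -0.474 -0.042] [0.507 0.223 0.007] [0.598 0.279 0.025]
scene balance_mid 0.55 [311. 160. 328. 173.] [0.497 0.039 0.136] [ 0.757 -0.055 -0.651] [0.476 0.029 0.102] [0.529 0.048 0.156]
[0.005 0.001] 0.24408423856549816
[0.002 0.019] 0.2456181826831149
the job is handed in; nothing more can be done
None
```

I gripped the sample tube by its blue cap and drew it about 65 mm out along its 45° bore. I then lifted it, turned it upright in mid-air and handed the job in at about 9 s with the gripper still holding it.

- **Upright:** the tube leaned about 0.03–0.05 rad after the turn, so I trimmed it. The last checks put the remaining lean at about 1° or less.
- **Height:** the tip is at z ≈ 0.24 m, about 13–14 cm above the rim.
- **Touching nothing:** the wrist force stayed around 1 N or less, and the picture taken before the trim showed the tube in free air.
- **Balance tube:** it is still seated, at the same place and about the same slope as at the start.
- **Disagreement:** the finger gap read 16–17 mm, although the cap is 20 mm across. I did not find out why. The fingers may be holding the barrel just below the cap, or the pads may give under load. The gap held steady and I saw no slip.

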